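# Seat the stage plate on its three-ball base and lock it

### The arm

A 7-joint arm with a two-finger parallel gripper is mounted at the origin on a cart in front of the work surface, level with it; the furniture and walls round the work are solid. World frame = base frame: x ahead of the robot, y to its left, z up, the work surface at z = 0. Lengths are in m, angles in rad, forces in N, time in s.
With the tool pointing down it reaches from about 0.4 to 0.85 m from the base axis. Payload 10.4 kg.
Tool frame: the origin (TCP) lies on the centre line of the jaws, within the pads' length; the fingertips stand r.tip_extent ahead of it and the grasp point (between the pads) lies 3 mm ahead of it (r.tip_extent is the distance from the TCP to the fingertips, in m); z points along the fingers, y is the direction in which the jaws open and shut (so a half turn about z gives the same grasp; the last joint's range is limited). The gripper opens to 87 mm and grips with 3 to 60 N. Pads are 19 mm wide; open, the fingers measure 117 mm over their backs; the gripper's body (75 mm by 190 mm) begins 51 mm behind the grasp point.
Start: joints at [1.156, 0.332, -0.065, 1.46, 0.022, 1.35, -0.088], TCP at [0.239, -0.578, 0.224] pointing down, gripper open.
Joint ranges: [-2.6, 2.6], [-0.5, 2.12], [-1.47, 1.34], [0.16, 2.42], [-1.27, 4.41], [0.06, 2.06], [-2.6, 2.6]. Speed limits (rad/s): [2.22, 2.22, 2.79, 2.79, 3.14, 3.14, 3.14].

### API

Orientations are given as a unit quaternion [x, y, z, w].
In Python, from bench import r gives the robot as it stands. The module is installed in compiled form; this text tells all that it offers.
- The arm moves only by the shell command python3 -m jog 'ROWS' [FORCE]. ROWS is JSON, a list of rows, each a list of 5 numbers: the shift along the tool's x, y, z in cm, then the turn about the tool's z in rad, then the closure, from 0 (fully open) to 1 (shut). A call has exactly 10 rows; each row shifts and turns the pose as measured when the row begins, along the tool's axes as they then stand; what a row does not reach is not made up. A row lasts 1/10 s, in which the tool goes at most 50 mm and 8.59 degrees, less where a joint would pass 70% of its speed; a pose out of reach is approached as far as the arm can. A call with a gripper value outside its range is refused whole. The fingers move at their own pace and stop on an object; FORCE is the grip in N (left out, the last holds). Time passes only in rows, so rows that do not move let the fingers close, or fill a call up. It gives the time, the measured TCP pose, the force and the opening at its end, in the units of the state.
- r.read_state(): the state, without advancing time (a new reading comes with each control period).
- r.camera(name): name is "scene" or "top" or "wrist"; returns a dict with "pixels" (480x640x3 uint8, red, green, blue), "fx", "fy", "cx", "cy" (pixels), "k1" (the pictures are not rectified: a ray, as slopes to the right and down, at radius r is drawn at 1 + k1 r^2 times it, then the intrinsics apply), "camera_from_world" (4x4, takes a point from world to camera coordinates). Camera axes: x right, y up, looking along -z (the intrinsics and any distortion apply to the point x, -y, -z); pixel columns grow to the right and rows downward; lengths in m; the calibration is good to about 2 mm. A picture is of the moment at which its call begins. There is no depth.
- r.close_job(): hands the job in, once; it reports no verdict.
The state is a dict: "time": time; "joint_positions": joint angles; "joint_vel": joint speeds; "joint_torque": joint torques, N m; "ee_pos": TCP position; "eef_rot": TCP orientation; "ft_force": force on the tool from outside, world axes, zero at the start; "torque": the same for the moment, N m; "width": finger opening in m.
Only numpy, scipy, OpenCV 4.12 (cv2) and the standard library are available. Lean on these libraries where they do the work, as an engineer would, in place of code of your own. Each camera call takes 0.05 s, during which the arm holds its last target. There are 200 camera calls.

### The job

The aluminium stage plate lies askew on top of the three balls of its dark steel kinematic base. Without picking it up, line it up with the base and push it straight in until it rides under the sprung roller, the spring draws it home and it drops fully down onto all three balls. Then swing the keeper round until its upright pin stands behind the middle of the plate's outer edge, and leave the other things on the bench where they are.

Things in the scene. Friction and masses are not known exactly. Their poses are not given: they have to be found in the camera images.
- kin_base: fixed dark steel kinematic base: slab 240 x 150 mm, 14 mm thick, carrying three 20 mm steel balls with tops 36 mm above the bench, at (x, y) = (-65, -48), (-65, 48), (58, 0) mm. Origin on the bench below the middle of the seated plate's place; z up; +x is the way in, along which the plate is pushed. The slab runs x = -100 to 140, y = -75 to 75 mm.
- home (a point): on the base, axes as the base's: where the plate's origin lies when home, 31 mm above the bench, axes parallel. Then the plate's outer end and both long sides are flush with the slab. Off its seats it slides on the ball tops, 5 mm higher. It starts 29 to 37 mm short of home (towards -x), up to 14 mm to one side, turned up to 0.08 rad.
- stage_plate: loose aluminium plate, 200 (x) x 150 (y) x 18 mm, about 0.8 kg; on top a chrome anvil (44 mm across, 18 high, at x = -20 mm). Origin: centre of the underside; z up; +x end goes in first. Hidden below are three dowel-pair seats 5 mm deep, one over each ball at home: the two at the outer end run along y, the inner one along x. Each draws the plate in from about 8 mm off; it slides easily on the polished balls; a corner left hanging can be pressed down.
- outer_end (a point): middle of the plate's outer end face (its -x end, 150 mm wide, 18 mm high): where to push it in. Pushing it past the roller takes about 8 to 15 N; the spring takes over some 8 mm short of home. Pushed 8 mm too far it meets the fork.
- ridge (a point): middle of the top of the plate's steel cross ridge: 80 mm long along y, 11 mm above the plate's top face, with a 40 degree ramp on its +x side. It passes under the roller and ends up 8 mm beyond it.
- fork (a point): top of the fork on the base that carries the sprung arm, 74 mm above the bench; the fork fills x = 108 to 132 mm, y = -44 to 44 mm of the base's frame. The arm reaches from it towards -x over the plate's middle, up to 82 mm high.
- spring_arm (a joint): the sprung roller arm, rad: 0 hanging on its stop, up to about 0.1 as the ridge passes, about 0.02 with the plate home. Roller 14 mm thick, 50 mm long, at x = 36 mm of the base's frame, its axis 62 mm above the bench; the spring presses it down.
- keeper (a joint): the keeper's angle, rad: 0 = locked at its stop, bar along +y of the base, pin at (x, y) = (-112, 0) mm of the base's frame, 5 mm clear of the seated plate's outer end. Grows as the bar swings towards -x and on towards -y (anticlockwise from above), to 2.4 at most. Starts parked at 1.7 to 2.2. Stays where left; about 1 N at the pin moves it.
- keeper_pivot (a point): the keeper's upright pivot axis, at (-112, -75) mm of the base's frame, 24 mm above the bench; 75 mm from the pin.
- keeper_pin_top (a point): centre of the top of the keeper's upright round steel pin: 14 mm thick, its top 100 mm above the bench, free down to 24 mm where it stands on the low flat bar (75 mm from the pivot to the pin). Can be pinched from above or pushed.
- tape_roll: bystander: roll of masking tape, 98 mm across, 24 mm high, loose; origin under its centre
- loupe: bystander: black eye loupe, 38 mm across, 37 mm high, loose; origin under its centre
- paste_tin: bystander: round flat blue tin, 55 mm across, 22 mm high, loose; origin under its centre

How it is judged:
On the way, in this order (a step that is already met when the one before it is completed fails the run):
1. the plate is home: down on all three balls and square on the base (z of stage_plate in the frame of kin_base below 0.0328 m and x of stage_plate in the frame of kin_base between -0.0025 and 0.0025 m and y of stage_plate in the frame of kin_base between -0.0025 and 0.0025 m and angle between the x axis of stage_plate and the x axis of kin_base, either way round below 0.025 rad and angle between stage_plate's own z axis and vertical below 0.015 rad), for 0.3 s.
2. the keeper is swung to its locked end (value of joint keeper below 0.15 rad), for 0.2 s.
At the end, for the whole second after the job is handed in: The plate rests home on the base: within 2.5 mm of home in x and y, underside no higher than 32.8 mm above the base's foot, turned less than 0.025 rad and tilted less than 0.015 rad; the keeper is within 0.15 rad of its locked end; everything is at rest (all of step 1 and value of joint keeper below 0.15 rad and linear speed of stage_plate below 0.01 m/s); the robot touches nothing.
It fails at once if the plate is picked up (more than 15 mm above where it slides) (z of stage_plate in the frame of kin_base above 0.051 m).
It fails at once if a bystander is moved by more than 20 mm (distance of any of tape_roll, loupe, paste_tin from where it was at the start of the episode above 0.02 m).
It also fails if it takes over 67 s, if anything falls off the work surface, if the arm or the gripper's body presses on something with over 40 N, if the wrist force passes 120 N, or if a joint passes its speed limit or range.

## Working session

There is one attempt and no reset: what is moved stays moved. The work goes in short steps, Python scripts to look and compute and a shell command to move; the robot and the scene stay as the last step left them, time stands still between calls to the robot, and variables do not carry over. Pictures are saved under pics/ and viewed, about 8 in all and at most 12, crops included, and the job is handed in when it is done.

```bash
mkdir -p pics; cat > h.py <<'E'
import numpy as np, cv2
from bench import r
def snap(n,f):
    c=r.camera(n); cv2.imwrite('pics/'+f,c['pixels'][:,:,::-1]); np.savez('pics/'+f+'.npz',**c); return c
def load(f): return dict(np.load('pics/'+f+'.npz'))
def ray(c,u,v):
    M=c['camera_from_world']; x=(u-c['cx'])/c['fx']; y=(v-c['cy'])/c['fy']
    rd=np.hypot(x,y); q=rd
    for _ in range(30): q=rd/(1+c['k1']*q*q)
    s=q/rd if rd>0 else 1
    R=M[:3,:3]; return -R.T@M[:3,3], R.T@np.array([x*s,-y*s,-1])
def onz(c,u,v,z):
    o,d=ray(c,u,v); return o+d*(z-o[2])/d[2]
def proj(c,p):
    M=c['camera_from_world']; q=M[:3,:3]@np.array(p)+M[:3,3]; x,y=q[0]/-q[2],-q[1]/-q[2]
    k=1+c['k1']*(x*x+y*y); return c['cx']+c['fx']*x*k, c['cy']+c['fy']*y*k
E
python3 - <<'E'
from h import *
for n in('top','scene'):
    c=snap(n,n+'0.png'); M=c['camera_from_world']; print(n,-M[:3,:3].T@M[:3,3],c['fx'],c['k1'])
s=r.read_state(); print(s['time'],s['ee_pos'],s['eef_rot'],s['ft_force'],s['width'],r.tip_extent)
E
```

```text
top [0.45702187 0.04359653 1.17500593] 475.4203065387378 0.03437977438715751
scene [-0.3949958   0.55098202  0.68131605] 540.5849762426842 -0.13062842873645372
0.1 [ 0.23853443 -0.57730682  0.22363418] [ 9.80862846e-01  1.94698939e-01 -1.52390572e-04 -6.15112240e-04] [-0.52872452 -0.05353732 -0.48243992] 0.08718534142553676 0.022
```

View pics/top0.png

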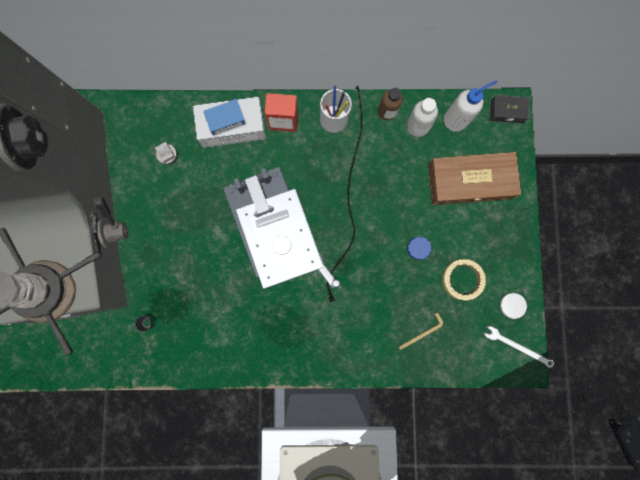

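View pics/scene0.png

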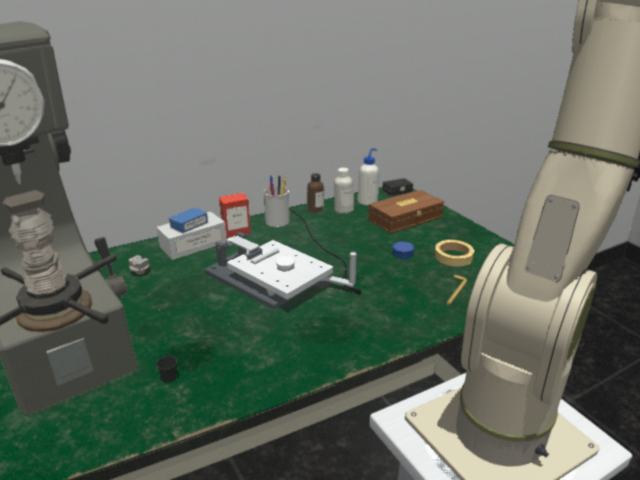

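```bash
python3 - <<'E'
from h import *
c=load('top0.png'); im=c['pixels'][150:300,205:355]
cv2.imwrite('pics/crop1.png',cv2.resize(im[:,:,::-1],(600,600),interpolation=cv2.INTER_CUBIC))
E
```

```text
(no output)
```

View pics/crop1.png

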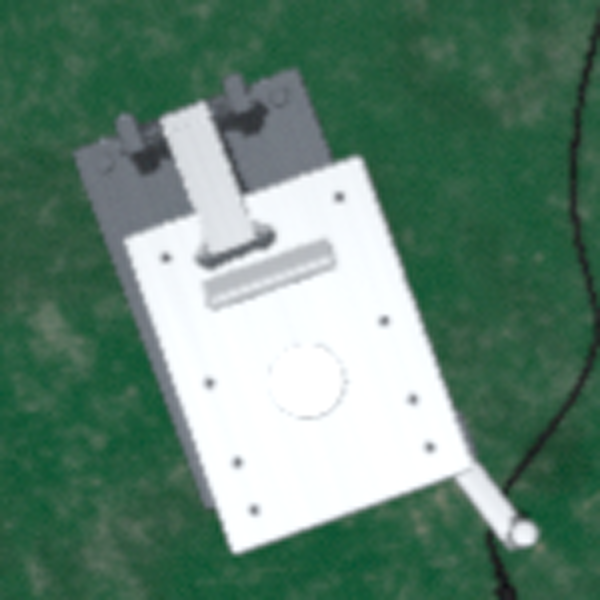

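```bash
cat >> h.py <<'E'
def edge(g,a,b,w=3,lo=.12,hi=.88):
    a=np.array(a,float);b=np.array(b,float);d=(b-a)/np.linalg.norm(b-a);n=np.array([-d[1],d[0]]);P=[]
    t=np.linspace(-w,w,int(16*w)+1)
    for s in np.linspace(lo,hi,40):
        q=a+(b-a)*s; X=q+t[:,None]*n
        p=cv2.remap(g,X[:,0].astype(np.float32)[:,None],X[:,1].astype(np.float32)[:,None],cv2.INTER_LINEAR).ravel()
        G=abs(np.gradient(cv2.GaussianBlur(p[:,None],(1,9),0).ravel())); P.append(q+n*t[G.argmax()])
    P=np.array(P,np.float32); v=cv2.fitLine(P,cv2.DIST_HUBER,0,.01,.01).ravel()
    return v[2:],v[:2]
def meet(l,m):
    s=np.linalg.solve(np.array([l[1],-m[1]]).T,m[0]-l[0]); return l[0]+s[0]*l[1]
E
cat > m1.py <<'E'
from h import *
c=load('top0.png'); g=c['pixels'].astype(np.float32).mean(2)
f=lambda x,y:((x+.5)/4-.5+205,(y+.5)/4-.5+150)
C=[f(124,240),f(361,156),f(470,467),f(235,553)]  # inL,inR,outR,outL
E=[edge(g,C[i],C[(i+1)%4],lo=.1 if i else .6) for i in range(4)]
K=[meet(E[i-1],E[i]) for i in range(4)]
W=[onz(c,*k,.054)[:2] for k in K]
print('plate px',np.round(K,1).tolist()); print('W',np.round(W,4).tolist())
print('sizes',[round(float(np.linalg.norm(W[i]-W[(i+1)%4])),4) for i in range(4)])
ax=(W[0]+W[1]-W[2]-W[3]); pa=np.arctan2(ax[1],ax[0]); po=np.mean(W,0)
print('plate',po,pa)
S=[f(75,154),f(299,69),f(208,505)]
A=edge(g,S[0],S[1],w=2); B=edge(g,S[0],S[2],w=2); R=edge(g,f(299,69),f(328,158),w=2,hi=.75)
k1,k2=meet(A,B),meet(A,R); w1,w2=onz(c,*k1,.014)[:2],onz(c,*k2,.014)[:2]; w3=onz(c,*S[2],.014)[:2]
w3=onz(c,*(B[0]+B[1]*((np.array(S[2])-B[0])@B[1])),.014)[:2]
print('slab',w1,w2,w3,np.linalg.norm(w1-w2),np.linalg.norm(w1-w3))
ax=w1-w3; ba=np.arctan2(*ax[::-1]); d=w1-w2; print('ang',ba,np.arctan2(*d[::-1])-np.pi/2)
ex=np.array([np.cos(ba),np.sin(ba)]);ey=np.array([-ex[1],ex[0]])
mid=(w1+w2)/2; bo=mid-.14*ex; print('base',bo,ba)
print('plate in base mm',(po-bo)@ex*1e3,(po-bo)@ey*1e3,'turn',pa-ba)
pin=onz(c,*f(523,532),.1)[:2]; d=pin-bo; pv=bo-.112*ex-.075*ey
print('pin',pin,'in base',d@ex,d@ey,'r',np.linalg.norm(pin-pv),'pivot',pv)
q=pin-pv; print('keeper',np.arctan2(*q[::-1])-ba-np.pi/2)
print('outer_end',(W[2]+W[3])/2)
E
python3 m1.py
```

```text
plate px [[235.3000030517578, 209.1999969482422], [294.8999938964844, 188.3000030517578], [323.1000061035156, 266.5], [262.8999938964844, 288.29998779296875]]
W [[0.671, 0.22], [0.7213, 0.0775], [0.5327, 0.0112], [0.4823, 0.1529]]
sizes [0.1511, 0.1999, 0.1504, 0.2002]
plate [0.60181728 0.1153874 ] 0.3395978982005895
slab [0.7328217  0.25893853] [0.78665105 0.1193132 ] [0.51281794 0.17392046] 0.1496423460989295 0.235859549907119
ang 0.36876159775084605 0.36796782507911074
base [0.62914795 0.13866139] 0.36876159775084605
plate in base mm -33.88270974254276 -11.857745484112105 turn -0.02916369955025655
pin [ 0.49298949 -0.01480052] in base -0.18232209930401247 -0.09406558975835606 r 0.07286078755652677 pivot [0.55171176 0.02833172]
keeper -4.4476353661782895
outer_end [0.50749783 0.0820658 ]
```

```bash
cat > go.py <<'E'
import sys
from h import *
from scipy.spatial.transform import Rotation as Rt
BO=np.array([.62915,.13866]);BA=.3688
def yaw(s):
    x=Rt.from_quat(s['eef_rot']).as_matrix(); return np.arctan2(x[1,0],x[0,0]),x
def need(x,y,z,a): # world target -> tool cm and turn
    s=r.read_state(); w,R=yaw(s); d=R.T@(np.array([x,y,z])-s['ee_pos'])*100
    print('need',np.round(d,2),'turn',round(-(a-w),3),'| t',round(s['time'],2),'pos',np.round(s['ee_pos'],4),'yaw',round(w,4),'F',np.round(s['ft_force'],1),'w',round(s['width'],4))
def needb(x,y,z,a=0): # base frame m
    c,n=np.cos(BA),np.sin(BA); need(BO[0]+c*x-n*y,BO[1]+n*x+c*y,z,BA+a)
if __name__=='__main__':
    v=list(map(float,sys.argv[2:])); (need if sys.argv[1]=='w' else needb)(*v)
E
python3 -m jog '[[3.4,-3,0,0.005,0],[3.4,-3,0,0.005,0],[3.4,-3,0,0.005,0],[3.4,-3,0,0.005,0],[3.4,-3,0,0.005,0],[3.4,-3,0,0.005,0],[3.4,-3,0,0.005,0],[3.4,-3,0,0.005,0],[3.4,-3,0,0.005,0],[3.4,-3,0,0.005,0]]' 15; python3 go.py w .583 .1087 .079 .340
```

```text
time: 1.1
ee_pos: [0.4494, -0.1651, 0.2193]
eef_rot: [0.987, 0.163, -0.003, -0.002]
ft_force: [0.4, 0.3, 0.5]
width: 0.0871
need [ 21.53 -21.57  14.  ] turn -0.013 | t 1.1 pos [ 0.4494 -0.1651  0.2193] yaw 0.3274 F [0.4 0.3 0.5] w 0.0871
```

```bash
python3 -m jog '[[3.3,-3.3,0,0,0],[3.3,-3.3,0,0,0],[3.3,-3.3,0.5,0,0],[3.3,-3.3,1,0,0],[3.3,-3.3,1.5,0,0],[3.2,-3.2,2,0,0],[2.2,-2.2,2,0,0],[1,-1,2,0,0],[0,0,0,0,0],[0,0,0,0,0]]'; python3 go.py w .583 .1087 .079 .340; python3 -c "
from h import *
snap('wrist','w1.png')"
```

```text
time: 2.1
ee_pos: [0.5948, 0.1434, 0.1249]
eef_rot: [0.986, 0.166, -0.004, -0.003]
ft_force: [0.6, -0.4, 0.4]
width: 0.0872
need [-2.22  2.92  4.58] turn -0.007 | t 2.1 pos [0.5948 0.1434 0.1249] yaw 0.3335 F [ 0.6 -0.4  0.4] w 0.0872
```

View pics/w1.png

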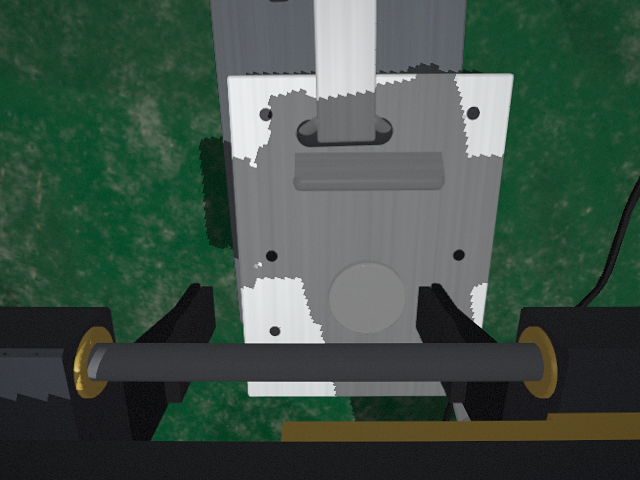

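```bash
python3 -m jog '[[-0.8,1,0,0,0],[-0.8,1,0,0,0],[-0.6,0.9,0,0,0],[0,0,1.5,0,0],[0,0,1.5,0,0],[0,0,1.2,0,0],[0,0,0.3,0,0],[0,0,0,0,0],[0,0,0,0,0],[0,0,0,0,0]]'; python3 go.py w .583 .1087 .079 .340
```

```text
time: 3.15
ee_pos: [0.5825, 0.1, 0.0788]
eef_rot: [0.987, 0.162, -0.002, -0.001]
ft_force: [-0.0, -0.1, -0.1]
width: 0.0871
need [ 0.32 -0.81 -0.02] turn -0.014 | t 3.15 pos [0.5825 0.1    0.0788] yaw 0.3263 F [-0.  -0.1 -0.1] w 0.0871
```

```bash
python3 -m jog '[[0.3,-0.6,0,-0.01,0],[0,-0.2,0,0,0],[0,0,0,0,0.3],[0,0,0,0,0.6],[0,0,0,0,0.6],[0,0,0,0,0.6],[0,0,0,0,0.6],[0,0,0,0,0.6],[0,0,0,0,0.6],[0,0,0,0,0.6]]' 15; python3 go.py w .583 .1087 .079 .340; python3 go.py b -.042 0 .079
```

```text
time: 4.15
ee_pos: [0.5836, 0.1099, 0.0801]
eef_rot: [0.986, 0.168, -0.001, -0.002]
ft_force: [-0.4, 0.3, 0.3]
width: 0.0366
need [-0.1   0.1   0.11] turn -0.002 | t 4.15 pos [0.5836 0.1099 0.0801] yaw 0.3377 F [-0.4  0.3  0.3] w 0.0366
need [ 1.05 -1.07  0.11] turn -0.031 | t 4.15 pos [0.5836 0.1099 0.0801] yaw 0.3377 F [-0.4  0.3  0.3] w 0.0366
```

```bash
python3 -c "
from h import *
snap('wrist','w2.png');c=snap('top','t2.png')
print(r.read_state()['width'])
a=cv2.imread('pics/w2.png')[150:480,140:540];b=cv2.resize(cv2.imread('pics/t2.png')[150:300,205:355],(330,330),interpolation=cv2.INTER_CUBIC)
cv2.imwrite('pics/c2.png',np.hstack([a,b]))"
```

```text
0.035822109453498785
```

View pics/c2.png

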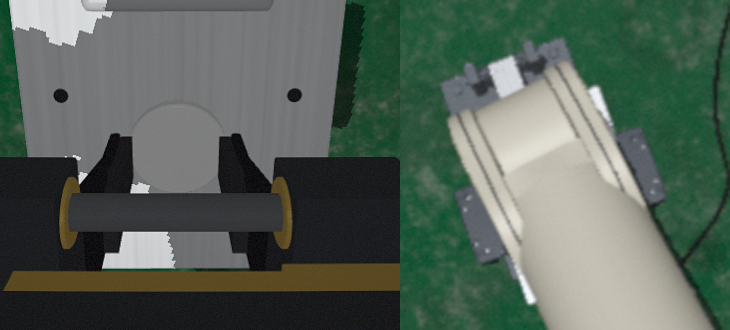

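```bash
python3 - <<'E'
from h import *
from go import yaw,needb
s=r.read_state();w,R=yaw(s);p=s['ee_pos'];c=load('w2.png')
for z in(0,.003,.022): print('tool z',z,[np.round(proj(c,p+R@[0,y,z])-np.array([140,150])) for y in(-.018,0,.018)])
print('pad edges x+-9.5',[np.round(proj(c,p+R@[x,.018,.022])-np.array([140,150])) for x in(-.0095,.0095)])
a=onz(c,178+140,148+150,.072);print('anvil from wrist px',a, 'rel tool mm',R.T@(a-p)*1e3)
a=onz(load('top0.png'),(308.5)/4-.5+205,(380.5)/4-.5+150,.072);print('anvil top0',a)
E
```

```text
tool z 0 [array([134., 159.]), array([176., 159.]), array([218., 159.])]
tool z 0.003 [array([134., 156.]), array([176., 156.]), array([218., 156.])]
tool z 0.022 [array([138., 138.]), array([176., 138.]), array([214., 137.])]
pad edges x+-9.5 [array([213., 156.]), array([214., 119.])]
anvil from wrist px [0.58501625 0.10950714 0.072     ] rel tool mm [1.1571553  0.88824367 8.126825  ]
anvil top0 [0.58311513 0.10813164 0.072     ]
```

```bash
python3 -m jog '[[0,0,0,0,0.7],[0,0,0,0,0.7],[0,0,0,0,0.7],[0,-0.3,0,-0.008,0.7],[0,-0.3,0,-0.008,0.7],[0.1,-0.3,0,-0.008,0.7],[0.1,-0.2,0,-0.008,0.7],[0,0,0,0,0.7],[0,0,0,0,0.7],[0,0,0,0,0.7]]' 20; python3 - <<'E'
from h import *
from go import yaw,needb
needb(-.042,0,.079)
s=r.read_state();w,R=yaw(s);p=s['ee_pos'];c=snap('wrist','w3.png')
M=c['pixels'].astype(float).std(axis=2); 
a=cv2.imread('pics/w3.png'); cv2.imwrite('pics/w3v.png',a)
E
```

```text
time: 5.25
ee_pos: [0.5815, 0.1226, 0.0802]
eef_rot: [0.983, 0.186, -0.001, -0.002]
ft_force: [-0.2, 0.3, -0.2]
width: 0.0256
need [0.83 0.22 0.12] turn 0.005 | t 5.25 pos [0.5815 0.1226 0.0802] yaw 0.3736 F [-0.2  0.3 -0.2] w 0.0256
```

View pics/w3v.png

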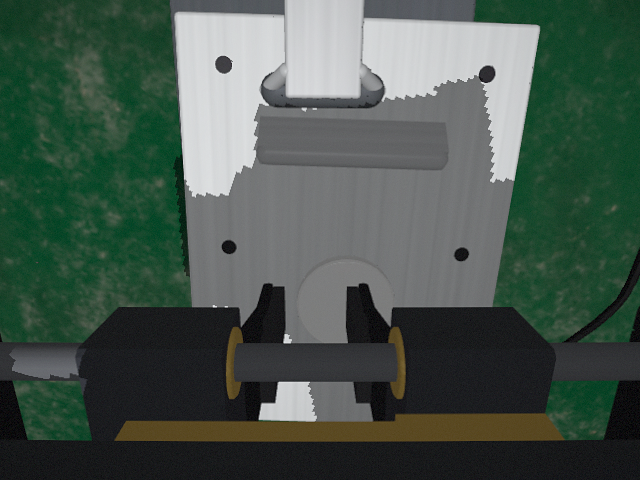

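```bash
python3 - <<'E'
from h import *
from go import yaw,BO,BA
c=load('w3.png'); g=c['pixels'].astype(np.float32).mean(2)
w=np.array([onz(c,*p,.054)[:2] for p in[(177,13),(538,27)]])
print(np.linalg.norm(w[0]-w[1])); e=w[0]-w[1]; print('yaw',np.arctan2(*e[::-1])-np.pi/2-BA)
R=np.array([[np.cos(BA),np.sin(BA)],[-np.sin(BA),np.cos(BA)]]); print('inner mid in base',R@(w.mean(0)-BO)*1e3)
a=onz(c,345,300,.072)[:2]; print('anvil in base',R@(a-BO)*1e3)
s=r.read_state(); print('tcp in base',R@(s['ee_pos'][:2]-BO)*1e3)
E
```

```text
0.1466313564116692
yaw -0.030164550355285646
inner mid in base [ 65.81575565 -14.40657184]
anvil in base [-50.06044937 -10.7043273 ]
tcp in base [-50.30988863   2.0922399 ]
```

```bash
python3 -m jog '[[0,0,0.1,0,0.7],[0,0,0.1,0,0.7],[0,0,0.1,0,0.7],[0,0,0.1,0,0.7],[0,0,0,0,0.7],[0,0,0,0,0.7],[0,0,0,0,0.7],[0,0,0,0,0.7],[0,0,0,0,0.7],[0,0,0,0,0.7]]' ; python3 go.py b -.05 0 .079
```

```text
time: 6.3
ee_pos: [0.5815, 0.122, 0.0757]
eef_rot: [0.983, 0.185, -0.001, -0.002]
ft_force: [-0.8, 0.2, -0.4]
width: 0.0264
need [ 0.04  0.16 -0.33] turn 0.004 | t 6.3 pos [0.5815 0.122  0.0757] yaw 0.3726 F [-0.8  0.2 -0.4] w 0.0264
```

```bash
python3 -m jog '[[0,0,0.1,0,0.7],[0,0,0.1,0,0.7],[0,0,0.1,0,0.7],[0,0,0.1,0,0.7],[0,0,0,0,0.7],[0,0,0,0,0.7],[0,0,0,0,0.7],[0,0,0,0,0.7],[0,0,0,0,0.7],[0,0,0,0,0.7]]' ; python3 go.py b -.05 0 .079;  python3 -c "
from h import *
snap('scene','s4.png'); a=cv2.imread('pics/s4.png')[200:340,170:390]
cv2.imwrite('pics/s4c.png',cv2.resize(a,None,fx=3.6,fy=3.6,interpolation=cv2.INTER_CUBIC))"
```

```text
time: 7.3
ee_pos: [0.5823, 0.1222, 0.0741]
eef_rot: [0.983, 0.185, -0.0, -0.001]
ft_force: [-0.7, 0.5, 2.8]
width: 0.0258
need [-0.04  0.15 -0.49] turn 0.004 | t 7.3 pos [0.5823 0.1222 0.0741] yaw 0.3724 F [-0.7  0.5  2.8] w 0.0258
```

View pics/s4c.png

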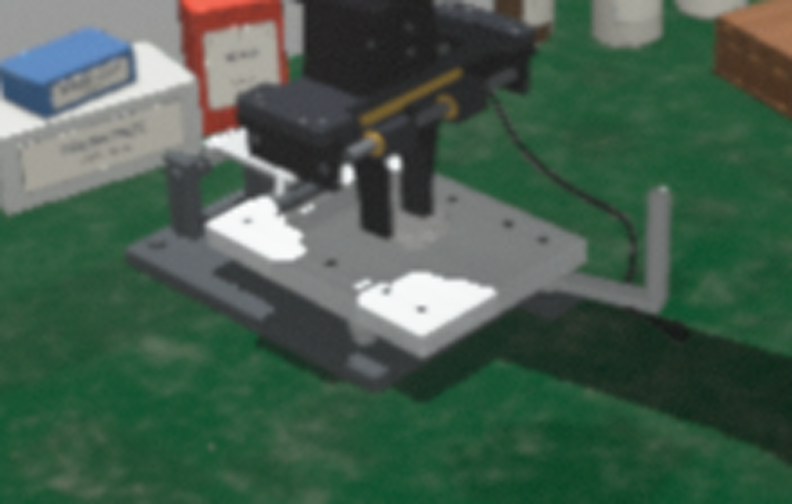

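```bash
python3 -m jog '[[0,0,0.1,0,0.5],[0,0,0.1,0,0.5],[0,0,0.1,0,0.5],[0,-0.2,0.1,-0.005,0.5],[0,-0.2,0.1,-0.005,0.5],[0,-0.2,0.1,-0.005,0.5],[0,-0.2,0.1,-0.005,0.5],[0,-0.2,0.1,-0.005,0.5],[0,-0.2,0.1,-0.005,0.5],[0,0,0,0,0.5]]' ; python3 go.py b -.05 0 .079; cat > wp.py <<'E'
from h import *
from go import BO,BA
import sys
c=snap('wrist',sys.argv[1]); h=np.array(c['pixels'])
R=np.array([[np.cos(BA),np.sin(BA)],[-np.sin(BA),np.cos(BA)]])
old=load(sys.argv[2]) 
# small dark holes on plate
g=c['pixels'].max(2); P=[]
n,l,st,ce=cv2.connectedComponentsWithStats((g<70).astype(np.uint8))
hsv=cv2.cvtColor(c['pixels'],cv2.COLOR_RGB2HSV)
for i in range(1,n):
    x,y,w_,h_,a=st[i]
    if 50<a<300 and .7<w_/h_<1.4:
        p=onz(c,*ce[i],float(sys.argv[3]) if len(sys.argv)>3 else .054)[:2]; print('hole px',np.round(ce[i]),'base mm',np.round(R@(p-BO)*1e3,1),a)
E
python3 - <<'E'
E
python3 wp.py w5.png w3.png
```

```text
time: 8.35
ee_pos: [0.5838, 0.1321, 0.0741]
eef_rot: [0.98, 0.199, 0.006, 0.002]
ft_force: [0.3, 0.8, 0.2]
width: 0.0435
need [-0.56  1.01 -0.49] turn 0.032 | t 8.35 pos [0.5838 0.1321 0.0741] yaw 0.4009 F [0.3 0.8 0.2] w 0.0435
hole px [244.  61.] base mm [54.6 42.5] 148
hole px [513.  77.] base mm [ 52.2 -68. ] 212
hole px [143.  88.] base mm [43.1 84. ] 61
hole px [65. 91.] base mm [ 41.2 116.2] 78
hole px [142. 104.] base mm [36.6 85. ] 129
hole px [ 64. 109.] base mm [ 33.7 117.8] 133
hole px [603. 150.] base mm [  24.3 -112.1] 76
hole px [112. 168.] base mm [  9.8 100.3] 84
hole px [162. 243.] base mm [-23.8  80.8] 62
hole px [244. 250.] base mm [-25.7  43.8] 165
hole px [482. 261.] base mm [-27.9 -66.4] 165
hole px [ 34. 270.] base mm [-38.5 141.7] 96
hole px [152. 299.] base mm [-51.8  87.7] 92
```

```bash
python3 -m jog '[[0,0,-3,0.01,1],[0,0,-3,0.01,1],[0.4,2,-1,0.01,1],[0.6,3,0,0,1],[0.6,3,0,0,1],[0.6,2.5,0,0,1],[0,0.5,0,0,1],[0,0,0,0,1],[0,0,0,0,1],[0,0,0,0,1]]' 20; python3 go.py b -.025 -.118 .064
```

```text
time: 9.4
ee_pos: [0.6426, 0.0379, 0.1443]
eef_rot: [0.983, 0.186, 0.004, 0.001]
ft_force: [-0.3, 0.4, 0.5]
width: 0.0007
need [-0.19  1.89  8.04] turn 0.006 | t 9.4 pos [0.6426 0.0379 0.1443] yaw 0.3743 F [-0.3  0.4  0.5] w 0.0007
```

```bash
python3 -m jog '[[-0.2,1.0,0,0.005,1],[0,0.9,0,0,1],[0,0,1.5,0,1],[0,0,2,0,1],[0,0,2,0,1],[0,0,1.5,0,1],[0,0,0.6,0,1],[0,0,0.2,0,1],[0,0,0,0,1],[0,0,0,0,1]]' 20; python3 go.py b -.025 -.09 .064
```

```text
time: 10.4
ee_pos: [0.6477, 0.0198, 0.0607]
eef_rot: [0.983, 0.185, 0.004, 0.0]
ft_force: [-0.2, -0.1, 0.1]
width: 0.0006
need [ 0.06 -2.75 -0.34] turn 0.003 | t 10.4 pos [0.6477 0.0198 0.0607] yaw 0.3716 F [-0.2 -0.1  0.1] w 0.0006
```

```bash
python3 -m jog '[[0,-0.4,-0.1,0,1],[0,-0.3,-0.1,0,1],[0,-0.3,0,0,1],[0,-0.3,0,0,1],[0,-0.3,0,0,1],[0,-0.3,0,0,1],[0,-0.2,0,0,1],[0,-0.1,0,0,1],[0,0,0,0,1],[0,0,0,0,1]]' 20; python3 go.py b -.025 -.09 .064; python3 wp.py w6.png w5.png | head -30
```

```text
time: 11.4
ee_pos: [0.6403, 0.043, 0.0653]
eef_rot: [0.983, 0.185, 0.006, 0.001]
ft_force: [0.2, 0.1, -1.0]
width: 0.0004
need [-0.09 -0.33  0.13] turn 0.004 | t 11.4 pos [0.6403 0.043  0.0653] yaw 0.3724 F [ 0.2  0.1 -1. ] w 0.0004
hole px [ 14. 300.] base mm [-25.7  44. ] 152
hole px [ 33. 393.] base mm [-75.7  44.9] 116
```

```bash
python3 -m jog '[[0,-0.2,0,0,1],[0,-0.2,0,0,1],[0,-0.2,0,0,1],[0,-0.2,0,0,1],[0,0,0,0,1],[0,0,0,0,1],[0,0,0,0,1],[0,0,0,0,1],[0,0,0,0,1],[0,0,0,0,1]]' 20; python3 go.py b -.025 -.09 .064; python3 wp.py w7.png w5.png | head -30
```

```text
time: 12.45
ee_pos: [0.6372, 0.0506, 0.0653]
eef_rot: [0.983, 0.185, 0.006, 0.001]
ft_force: [0.9, -1.2, -0.3]
width: 0.0004
need [-0.08  0.5   0.13] turn 0.003 | t 12.45 pos [0.6372 0.0506 0.0653] yaw 0.3717 F [ 0.9 -1.2 -0.3] w 0.0004
hole px [615.  49.] base mm [  80.1 -199.9] 123
hole px [273. 122.] base mm [ 52.2 -67.8] 236
hole px [ 32. 300.] base mm [-25.7  43.9] 146
hole px [565. 313.] base mm [ -32.  -199.8] 298
hole px [578. 327.] base mm [ -39.1 -207.2] 70
hole px [ 50. 393.] base mm [-75.7  44.8] 125
```

View pics/w7.png

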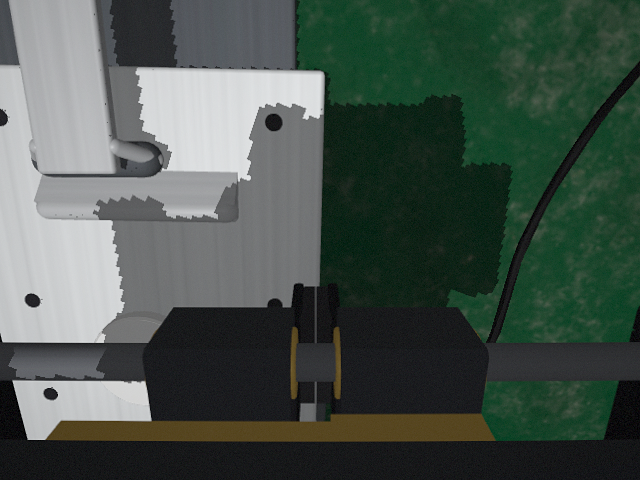

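```bash
python3 -m jog '[[0,0.8,0,0,1],[0,0.8,0,0,1],[0,0.8,0,0,1],[0,0.2,0,0,1],[0,0,0.5,0,1],[0,0,0.5,0,1],[0,0,0.5,0,1],[0,0,0.3,0,1],[0,0,0,0,1],[0,0,0,0,1]]' 20; python3 go.py b -.025 -.09 .046; python3 wp.py w8.png w5.png | head -30
```

```text
time: 13.5
ee_pos: [0.6473, 0.0238, 0.0448]
eef_rot: [0.983, 0.185, 0.005, 0.001]
ft_force: [0.1, -0.7, -0.1]
width: 0.0002
need [-0.04 -2.36 -0.12] turn 0.003 | t 13.5 pos [0.6473 0.0238 0.0448] yaw 0.3713 F [ 0.1 -0.7 -0.1] w 0.0002
hole px [187. 123.] base mm [ 52.2 -67.8] 271
hole px [  8. 170.] base mm [35.8 -0.8] 131
```

```bash
python3 -c "
from h import *
snap('scene','s8.png'); a=cv2.imread('pics/s8.png')[200:300,240:400]
cv2.imwrite('pics/s8c.png',cv2.resize(a,None,fx=5,fy=5,interpolation=cv2.INTER_CUBIC))"
```

```text
(no output)
```

View pics/s8c.png

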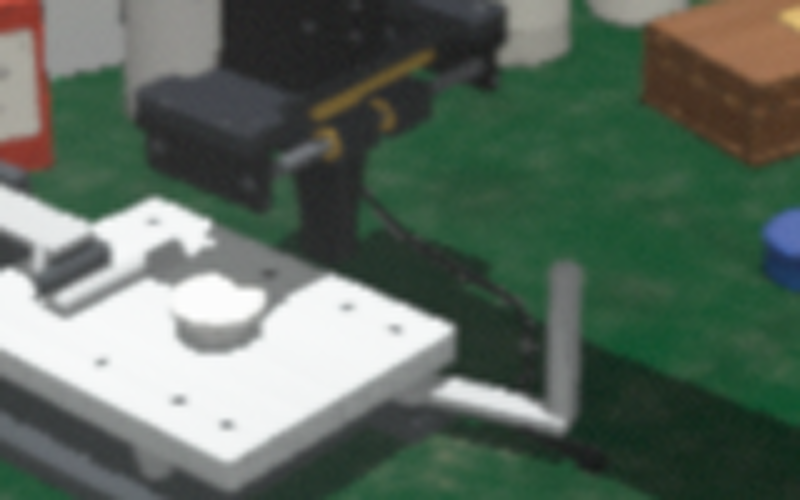

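```bash
python3 -m jog '[[0,-0.5,0,0,1],[0,-0.3,0,0,1],[0,-0.3,0,0,1],[0,-0.3,0,0,1],[0,-0.3,0,0,1],[0,-0.1,0,0,1],[0,0,0,0,1],[0,0,0,0,1],[0,0,0,0,1],[0,0,0,0,1]]' 20; python3 go.py b -.025 -.09 .046; python3 wp.py w9.png w5.png | head -30
```

```text
time: 14.6
ee_pos: [0.6407, 0.0421, 0.0458]
eef_rot: [0.983, 0.185, 0.006, 0.001]
ft_force: [-0.1, -0.0, 0.2]
width: 0.0003
need [-0.1  -0.42 -0.02] turn 0.003 | t 14.6 pos [0.6407 0.0421 0.0458] yaw 0.3713 F [-0.1 -0.   0.2] w 0.0003
hole px [236. 124.] base mm [ 52.2 -65.7] 208
hole px [ 69. 171.] base mm [35.7 -3.3] 114
```

```bash
python3 -m jog '[[0,-0.2,0,0,1],[0,-0.2,0,0,1],[0,-0.2,0,0,1],[0,-0.1,0,0,1],[0,0,0,0,1],[0,0,0,0,1],[0,0,0,0,1],[0,0,0,0,1],[0,0,0,0,1],[0,0,0,0,1]]' 20; python3 go.py b -.025 -.09 .046; python3 wp.py w10.png w5.png | head -30
```

```text
time: 15.65
ee_pos: [0.6385, 0.0478, 0.0459]
eef_rot: [0.983, 0.184, 0.006, 0.002]
ft_force: [0.7, -0.7, 0.3]
width: 0.0005
need [-0.1   0.19 -0.02] turn 0.001 | t 15.65 pos [0.6385 0.0478 0.0459] yaw 0.3701 F [ 0.7 -0.7  0.3] w 0.0005
hole px [235. 124.] base mm [ 52.2 -59.1] 204
hole px [ 88. 171.] base mm [35.7 -4.2] 107
```

```bash
python3 -m jog '[[0,-0.15,0,0,1],[0,-0.1,0,0,1],[0,0,0,0,1],[0,0,0,0,1],[0,0,0,0,1],[0,0.8,0,0,1],[0,1.2,0,0,1],[0,1,-2,0,0.5],[0,0,-4,0,0],[0,0,-4,0,0]]' 20; python3 go.py b -.165 0 .044; python3 wp.py w11.png w5.png | head -30
```

```text
time: 16.7
ee_pos: [0.6445, 0.0181, 0.1419]
eef_rot: [0.983, 0.184, 0.0, 0.0]
ft_force: [0.5, 0.2, 0.2]
width: 0.0169
need [-13.57 -11.82   9.78] turn 0.001 | t 16.7 pos [0.6445 0.0181 0.1419] yaw 0.3701 F [0.5 0.2 0.2] w 0.0169
hole px [206. 109.] base mm [ 51.8 -55.5] 77
hole px [141. 142.] base mm [ 33.7 -16.1] 59
hole px [497. 229.] base mm [ -19.4 -230.5] 54
hole px [216. 245.] base mm [-29.6 -55.2] 71
```

```bash
python3 -m jog '[[-2.5,-2,0,0,0],[-2.5,-2.3,0,0,0],[-2.5,-2.3,0,0,0],[-2.5,-2.3,0,0,0],[-2,-2.2,0,0,0],[-1,-2,0,0,0],[0,-0.5,0,0,0],[0,0,0,0,0],[0,0,0,0,0],[0,0,0,0,0]]' 20; python3 go.py b -.162 .015 .045; python3 wp.py w12.png w5.png
```

```text
time: 17.75
ee_pos: [0.4781, 0.0933, 0.1501]
eef_rot: [0.984, 0.179, 0.009, 0.002]
ft_force: [-0.7, 0.3, 0.1]
width: 0.0864
need [-0.66 -0.35 10.5 ] turn -0.008 | t 17.75 pos [0.4781 0.0933 0.1501] yaw 0.3604 F [-0.7  0.3  0.1] w 0.0864
hole px [238.  23.] base mm [-27.7  53.9] 107
hole px [434.  22.] base mm [-28.  -56.3] 109
hole px [428. 114.] base mm [-78.1 -56.1] 108
hole px [242. 115.] base mm [-77.7  54.3] 57
hole px [465. 131.] base mm [-87.8 -78.8] 60
hole px [245. 166.] base mm [-107.7   54.2] 100
hole px [425. 165.] base mm [-108.2  -56. ] 95
hole px [101. 236.] base mm [-150.9  149.7] 58
hole px [ 92. 266.] base mm [-171.8  158.9] 83
```

```bash
python3 -m jog '[[-0.7,-0.3,1,-0.008,0],[0,0,2,0,0],[0,0,2,0,0],[0,0,2,0,0],[0,0,1.5,0,0],[0,0,1,0,0],[0,0,0.5,0,0],[0,0,0,0,0],[0,0,0,0,0],[0,0,0,0,0]]' 20; python3 go.py b -.144 .015 .045
```

```text
time: 18.8
ee_pos: [0.4704, 0.0918, 0.0428]
eef_rot: [0.983, 0.183, 0.008, 0.001]
ft_force: [-0.1, -0.5, -0.1]
width: 0.0869
need [ 2.1  -0.15 -0.19] turn -0.001 | t 18.8 pos [0.4704 0.0918 0.0428] yaw 0.3681 F [-0.1 -0.5 -0.1] w 0.0869
```

```bash
python3 -m jog '[[0.7,-0.1,0,0,0],[0.7,-0.1,0,0,0],[0.4,0,0,0,0],[0.4,0,0,0,0],[0.4,0,0,0,0],[0.4,0,0,0,0],[0.4,0,0,0,0],[0.2,0,0,0,0],[0,0,0,0,0],[0,0,0,0,0]]' 20; python3 go.py b -.11 .015 .045; python3 wp.py w13.png w5.png
```

```text
time: 19.8
ee_pos: [0.5029, 0.106, 0.0436]
eef_rot: [0.983, 0.182, 0.003, 0.002]
ft_force: [-1.4, -0.8, 0.5]
width: 0.0873
need [ 1.95  0.01 -0.13] turn -0.002 | t 19.8 pos [0.5029 0.106  0.0436] yaw 0.3669 F [-1.4 -0.8  0.5] w 0.0873
hole px [207. 168.] base mm [-68.2  54. ] 261
hole px [513. 168.] base mm [-68.5 -56.1] 278
hole px [213. 247.] base mm [-98.3  54.1] 258
hole px [502. 246.] base mm [-98.5 -56.1] 260
```

```bash
python3 -m jog '[[0.4,0,0,0,0],[0.4,0,0,0,0],[0.4,0,0,0,0],[0.3,0,0,0,0],[0.2,0,0,0,0],[0,0,0,0,0],[0,0,0,0,0],[0,0,0,0,0],[0,0,0,0,0],[0,0,0,0,0]]' 20; python3 go.py b -.11 .015 .045; python3 wp.py w14.png w5.png
```

```text
time: 20.85
ee_pos: [0.5139, 0.11, 0.0425]
eef_rot: [0.983, 0.182, -0.003, 0.004]
ft_force: [-1.3, -0.8, -0.2]
width: 0.0872
need [ 0.78 -0.02 -0.26] turn -0.003 | t 20.85 pos [0.5139 0.11   0.0425] yaw 0.366 F [-1.3 -0.8 -0.2] w 0.0872
hole px [513. 165.] base mm [-55.4 -55.3] 281
hole px [204. 167.] base mm [-55.9  54.4] 265
hole px [504. 245.] base mm [-85.7 -56.2] 269
hole px [210. 248.] base mm [-86.3  54.6] 269
hole px [ 72. 252.] base mm [-87.4 106.9] 116
hole px [ 77. 279.] base mm [-98.4 106.9] 113
```

```bash
python3 -m jog '[[0.4,0,-0.05,0,0],[0.4,0,0,0,0],[0.3,0,0,0,0],[0,0,0,0,0],[0,0,0,0,0],[0,0,0,0,0],[0,0,0,0,0],[0,0,0,0,0],[0,0,0,0,0],[0,0,0,0,0]]' 20; python3 go.py b -.11 .015 .045; python3 wp.py w15.png w5.png .049
```

```text
time: 21.9
ee_pos: [0.5232, 0.1134, 0.0427]
eef_rot: [0.983, 0.182, -0.006, 0.005]
ft_force: [-3.6, -1.5, 2.8]
width: 0.0865
need [-0.21 -0.03 -0.23] turn -0.004 | t 21.9 pos [0.5232 0.1134 0.0427] yaw 0.365 F [-3.6 -1.5  2.8] w 0.0865
hole px [ 37. 148.] base mm [-39.1 115.4] 70
hole px [ 71. 156.] base mm [-42.1 103.6] 296
hole px [203. 167.] base mm [-46.6  56. ] 221
hole px [504. 167.] base mm [-47.1 -55. ] 269
hole px [ 52. 203.] base mm [-59.4 113.8] 152
hole px [209. 246.] base mm [-77.  56.] 244
hole px [494. 245.] base mm [-77.5 -55.1] 241
hole px [ 92. 257.] base mm [-81.4 102.5] 177
hole px [ 54. 299.] base mm [-99.4 121.2] 53
```

```bash
python3 -m jog '[[0.3,0,0,0,0],[0.2,0,0,0,0],[0,0,0,0,0],[0,0,0,0,0],[-0.5,0,0,0,0],[-1,0,0,0,0],[-1,0,0,0,0],[0,0,0,0,0],[0,0,0,0,0],[0,0,0,0,0]]' 20; python3 go.py b -.11 .015 .045; python3 wp.py w16.png w5.png .049;python3 -c "
from h import *
snap('scene','s16.png'); a=cv2.imread('pics/s16.png')[220:320,200:360]
cv2.imwrite('pics/s16c.png',cv2.resize(a,None,fx=5,fy=5,interpolation=cv2.INTER_CUBIC))"
```

```text
time: 22.95
ee_pos: [0.4997, 0.104, 0.0432]
eef_rot: [0.983, 0.181, -0.009, 0.006]
ft_force: [-0.3, 0.2, 0.2]
width: 0.0874
need [ 2.32 -0.07 -0.22] turn -0.004 | t 22.95 pos [0.4997 0.104  0.0432] yaw 0.3643 F [-0.3  0.2  0.2] w 0.0874
hole px [97. 22.] base mm [-23.6  86.5] 195
hole px [197.  96.] base mm [-47.1  55.6] 287
hole px [ 95. 104.] base mm [-49.4  91.2] 64
hole px [ 97. 119.] base mm [-54.6  91.4] 70
hole px [ 44. 126.] base mm [-56.8 110.9] 150
hole px [ 24. 142.] base mm [-62.1 119.3] 53
hole px [ 41. 149.] base mm [-65.  113.6] 213
hole px [ 95. 173.] base mm [-73.6  95.5] 110
hole px [501. 181.] base mm [-77.9 -54.7] 269
hole px [203. 182.] base mm [-77.4  55.9] 213
hole px [631. 205.] base mm [ -87.1 -106.6] 109
```

View pics/s16c.png

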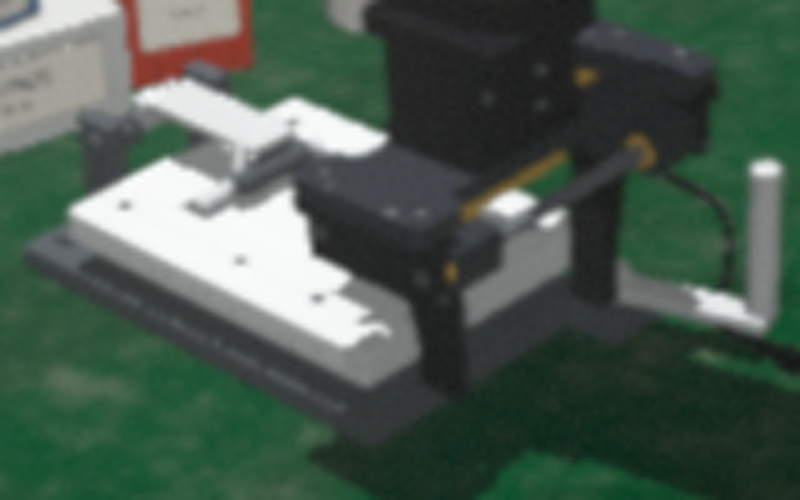

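```bash
python3 -m jog '[[-1,0,-2,0,0],[-1,0,-4,0,0],[0,0,-4,0,0],[-1,2,-1,0,0],[-1.5,3.5,0,0,0],[-1,3.5,0,0,0],[0,1.5,0,0,0],[0,0,0,0,0],[0,0,0,0,0],[0,0,0,0,0]]' 20; python3 go.py w .493 -.0148 .15 .3688; cat > m2.py <<'E'
from h import *
from go import BO,BA
import sys
c=snap('top',sys.argv[1]); a=c['pixels'][150:300,205:355,::-1]
s=c=snap('scene','s_'+sys.argv[1]); b=c['pixels'][220:310,200:360,::-1]
cv2.imwrite('pics/v_'+sys.argv[1],np.hstack([cv2.resize(a,(340,340),interpolation=cv2.INTER_CUBIC)[:, :],cv2.resize(b,(460,259),interpolation=cv2.INTER_CUBIC) if 0 else cv2.copyMakeBorder(cv2.resize(b,(460,259),interpolation=cv2.INTER_CUBIC),0,81,0,0,cv2.BORDER_CONSTANT)]))
E
python3 m2.py t17.png
```

```text
time: 24.05
ee_pos: [0.4886, -0.0109, 0.1598]
eef_rot: [0.983, 0.184, -0.008, 0.005]
ft_force: [-1.0, 0.5, -0.3]
width: 0.0868
need [0.29 0.52 0.98] turn 0.002 | t 24.05 pos [ 0.4886 -0.0109  0.1598] yaw 0.371 F [-1.   0.5 -0.3] w 0.0868
```

View pics/v_t17.png

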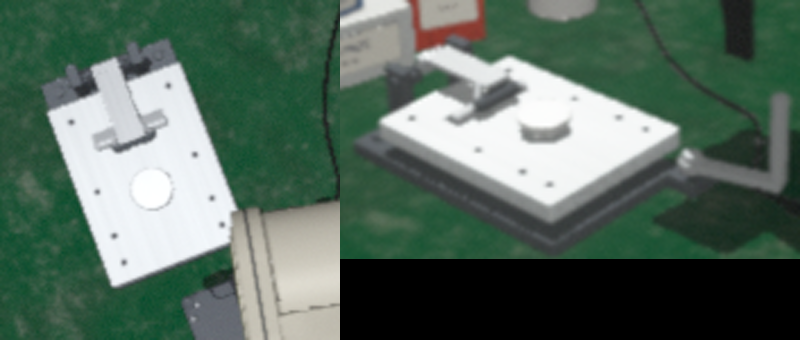

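```bash
cat > m3.py <<'E'
from h import *
from go import BO,BA
import sys
n=sys.argv[1]; c=load(n); g=c['pixels'].astype(np.float32).mean(2); sc=load('s_'+n)
Rb=np.array([[np.cos(BA),np.sin(BA)],[-np.sin(BA),np.cos(BA)]]); B=lambda p:np.r_[Rb@(np.array(p)[:2]-BO),p[2] if len(p)>2 else 0]
f=lambda x,y:((x+.5)*150/340-.5+205,(y+.5)*150/340-.5+150)
iL,iR,oR,oL=f(48,112),f(182,64),f(240,235),f(113,287)
L=edge(g,oL,iL,w=2.5); I=edge(g,iL,iR,w=2.5,lo=.6,hi=.95); O=edge(g,oL,oR,w=2.5,lo=.05,hi=.55); Rr=edge(g,iR,oR,w=2.5,lo=.05,hi=.75)
K=[meet(L,I),meet(I,Rr),meet(Rr,O),meet(O,L)]
for z in(.049,.054):
    W=np.array([B(onz(c,*k,z)) for k in K]); print('z',z,np.round(W[:,:2]*1e3,1).tolist(),'centre',np.round(W.mean(0)[:2]*1e3,1))
    for a,b,nm in((3,0,'L'),(2,1,'R')): d=W[b]-W[a]; print(nm,'turn',round(float(np.arctan2(d[1],d[0])),4),'len',round(float(np.linalg.norm(d))*1e3,1))
# scene: predicted pixels of corners for seated / unseated
Rw=Rb.T
for nm,p in(('iL',(.1,.075)),('oL',(-.1,.075)),('oR',(-.1,-.075))):
    w=Rw@np.array(p)+BO
    print(nm,'scene px top z.049',np.round(proj(sc,[*w,.049]),1),'z.054',np.round(proj(sc,[*w,.054]),1),'slab z.014',np.round(proj(sc,[*w,.014]),1))
G=sc['pixels'].astype(np.float32).mean(2)
for x in range(236,272,6): print(x,''.join('%4d'%v for v in G[248:306,x][::1]))
E
python3 m3.py t17.png
```

```text
z 0.049 [[102.0, 74.8], [101.2, -76.1], [-98.7, -74.9], [-98.0, 76.0]] centre [ 1.6 -0. ]
L turn -0.0061 len 200.1
R turn -0.0063 len 199.9
z 0.054 [[100.7, 74.4], [99.9, -75.9], [-99.1, -74.7], [-98.5, 75.6]] centre [ 0.8 -0.2]
L turn -0.0061 len 199.2
R turn -0.0063 len 199.0
iL scene px top z.049 [212.8 261.1] z.054 [212.6 259.3] slab z.014 [214.2 273.8]
oL scene px top z.049 [273.  290.9] z.054 [272.9 289. ] slab z.014 [273.7 304.4]
oR scene px top z.049 [318.2 264.1] z.054 [318.2 262.2] slab z.014 [318.3 276.9]
236   73  76  96 119 140 191 239 246 247 247 247 245 228 213 238 246 247 246 246 246 247 248 248 247 242 219 166 145 139 137 123  90  67  62  60  62  75  80  72  66  63  62  66  63  63  61  61  58  61  61  61  61  64  68  67  69  68  67
242  120 125 127 126 124 127 128 165 226 236 228 210 174 143 145 201 242 247 247 248 247 246 247 248 248 247 246 242 213 163 141 139 135 124  92  66  62  61  62  67  75  73  65  63  62  63  61  62  61  63  67  70  70  67  65  65  64  65
248  222 202 186 182 175 159 129 105  90  77  85 110 120 151 218 244 248 249 248 248 247 247 242 201 183 239 247 248 247 246 241 212 160 140 139 136 124  93  69  61  60  61  72  84  76  66  63  62  61  62  60  62  62  66  67  60  57  58
254  163 114  84  84  95  91  80  78  98 119 144 199 237 247 248 248 247 248 248 248 248 248 248 247 247 247 246 246 246 247 247 247 246 239 206 156 139 139 136 124  93  69  62  62  61  72  85  76  67  63  62  60  60  62  61  62  66  66
260  145 106  91  79  84 110 124 134 179 239 247 246 246 245 246 247 247 247 247 247 247 248 248 248 247 247 247 247 247 246 245 244 246 246 246 245 237 201 157 140 137 135 122  91  69  62  60  62  70  84  78  68  64  64  63  65  68  73
266  247 246 244 243 247 248 248 250 252 252 252 252 252 252 251 240 189 148 132 130 131 175 239 247 248 248 247 246 246 246 246 244 244 245 245 245 245 245 243 235 193 151 138 136 131 121  93  67  61  60  59  63  71  75  68  65  63  64
```

```bash
python3 go.py b -.1835 -.0944 .083; python3 -m jog '[[0.3,0.5,0,0,0],[0,0,1.5,0,0],[0,0,2,0,0],[0,0,2,0,0],[0,0,1.5,0,0],[0,0,0.6,0,0],[0,0,0,0,0],[0,0,0,0,0],[0,0,0,0,0.2],[0,0,0,0,0.4]]' 10; python3 go.py b -.1835 -.0944 .083
```

```text
need [0.28 0.53 7.68] turn 0.003 | t 24.15 pos [ 0.4885 -0.0107  0.1598] yaw 0.3717 F [-0.4 -0.3 -0.3] w 0.0867
time: 25.15
ee_pos: [0.4958, -0.0117, 0.0836]
eef_rot: [0.982, 0.188, -0.006, 0.005]
ft_force: [0.1, -0.4, -0.2]
width: 0.0775
need [-0.49  0.22  0.06] turn 0.01 | t 25.15 pos [ 0.4958 -0.0117  0.0836] yaw 0.3786 F [ 0.1 -0.4 -0.2] w 0.0775
```

```bash
python3 -m jog '[[-0.4,0.2,0,0.01,0.5],[-0.1,0,0,0,0.7],[0,0,0,0,0.9],[0,0,0,0,1],[0,0,0,0,1],[0,0,0,0,1],[0,0,0,0,1],[0,0,0,0,1],[0,0,0,0,1],[0,0,0,0,1]]' 10; python3 go.py b -.1835 -.0944 .083; python3 -c "
from h import *
snap('wrist','w20.png'); cv2.imwrite('pics/w20c.png',cv2.imread('pics/w20.png')[150:480,120:560])"
```

```text
time: 26.15
ee_pos: [0.4922, -0.0159, 0.0849]
eef_rot: [0.983, 0.183, -0.005, 0.006]
ft_force: [-0.1, 0.8, 0.4]
width: 0.0132
need [-0.   -0.05  0.18] turn -0.001 | t 26.15 pos [ 0.4922 -0.0159  0.0849] yaw 0.3674 F [-0.1  0.8  0.4] w 0.0132
```

```bash
python3 -m jog '[[-0.1,-0.7,0,0,1],[-0.1,-0.7,0,0,1],[0,-0.7,0,0,1],[0,-0.7,0,0,1],[0.1,-0.7,0,0,1],[0.15,-0.65,0,0,1],[0.25,-0.65,0,0,1],[0.3,-0.6,0,0,1],[0.35,-0.55,0,0,1],[0.3,-0.5,0,0,1]]' 10; python3 go.py b -.1717 -.0296 .083
```

```text
time: 27.2
ee_pos: [0.4795, 0.0527, 0.0844]
eef_rot: [0.983, 0.182, -0.005, 0.007]
ft_force: [1.9, -2.1, 0.8]
width: 0.013
need [-0.11  0.34  0.14] turn -0.003 | t 27.2 pos [0.4795 0.0527 0.0844] yaw 0.3657 F [ 1.9 -2.1  0.8] w 0.013
```

```bash
python3 -m jog '[[0.5,-0.35,0,0,1],[0.5,-0.4,0,0,1],[0.55,-0.38,0,0,1],[0.55,-0.38,0,0,1],[0.6,-0.27,0,0,1],[0.6,-0.27,0,0,1],[0.6,-0.16,0,0,1],[0.6,-0.12,0,0,1],[0.4,-0.05,0,0,1],[0,0,0,0,1]]' 10; python3 go.py b -.112 0 .083
```

```text
time: 28.2
ee_pos: [0.5204, 0.097, 0.0837]
eef_rot: [0.983, 0.182, -0.005, 0.006]
ft_force: [0.3, -2.1, 5.3]
width: 0.0137
need [0.44 0.03 0.07] turn -0.003 | t 28.2 pos [0.5204 0.097  0.0837] yaw 0.3658 F [ 0.3 -2.1  5.3] w 0.0137
```

```bash
python3 -m jog '[[0.2,0,0,0,1],[0.2,0,0,0,1],[0.1,0,0,0,1],[0,0,0,0,1],[0,0,0,0,0.5],[0,0,0,0,0.2],[0,0,0,0,0.1],[0,0,0,0,0],[0,0,0,0,0],[0,0,-1,0,0]]' 10; python3 go.py b -.112 0 .083; python3 -m jog '[[0,0,-2,0,0],[0,0,-3,0,0],[0,0,-3,0,0],[0,2,-2,0,0],[-2,3,0,0,0],[-2,4,0,0,0],[-2,4,0,0,0],[-1,3,0,0,0],[0,1,0,0,0],[0,0,0,0,0]]' 10; python3 m2.py t30.png; python3 - <<'E'
from h import *
from go import BO,BA
R=np.array([[np.cos(BA),np.sin(BA)],[-np.sin(BA),np.cos(BA)]])
sc=load('s_t30.png')
for p in[(-.112,0)]:
    w=R.T@np.array(p)+BO; print('pin top scene px if locked',proj(sc,[*w,.1]))
print(r.read_state()['ft_force'])
E
```

```text
time: 29.2
ee_pos: [0.5234, 0.1005, 0.0919]
eef_rot: [0.983, 0.183, -0.007, 0.005]
ft_force: [0.2, 0.3, 0.5]
width: 0.0539
need [0.06 0.24 0.89] turn -0.001 | t 29.2 pos [0.5234 0.1005 0.0919] yaw 0.3677 F [0.2 0.3 0.5] w 0.0539
time: 30.2
ee_pos: [0.5219, -0.0852, 0.2077]
eef_rot: [0.983, 0.186, -0.002, 0.005]
ft_force: [0.2, 0.2, -0.4]
width: 0.0871
pin top scene px if locked (np.float64(300.0455249441309), np.float64(258.83710493471364))
[ 0.31829732  0.45409868 -0.31439442]
```

View pics/v_t30.png

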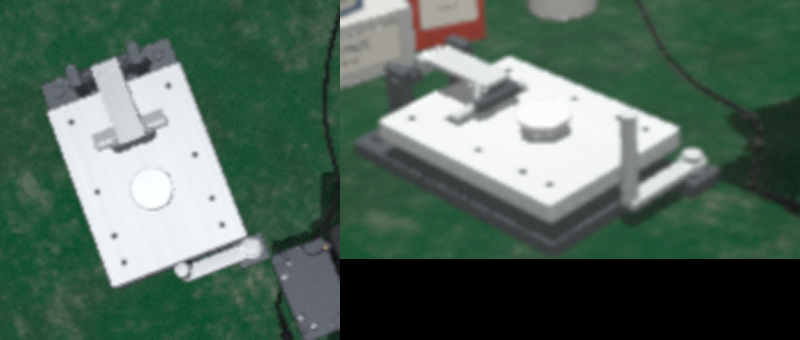

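```bash
python3 m3.py t30.png | head -6; python3 - <<'E'
from h import *
from go import BO,BA
R=np.array([[np.cos(BA),np.sin(BA)],[-np.sin(BA),np.cos(BA)]])
c=load('t30.png'); f=lambda x,y:((x+.5)*150/340-.5+205,(y+.5)*150/340-.5+150)
p=R@(onz(c,*f(183,269),.1)[:2]-BO); print('pin base mm',p*1e3,'angle',np.arctan2(-(p[0]+.112),p[1]+.075))
a,b=load('top0.png')['pixels'],c['pixels']
for n,(x,y,w) in dict(tape=(465,280,28),tin=(420,248,16),loupe=(145,322,16)).items():
    s=np.s_[y-w:y+w,x-w:x+w]; print(n,'px changed',int((abs(a[s].astype(int)-b[s]).max(2)>40).sum()))
E
```

```text
z 0.049 [[101.3, 74.8], [101.3, -76.1], [-97.7, -75.0], [-98.2, 76.1]] centre [ 1.7 -0. ]
L turn -0.0064 len 199.5
R turn -0.0056 len 199.0
z 0.054 [[100.0, 74.4], [100.0, -75.8], [-98.2, -74.7], [-98.6, 75.6]] centre [ 0.8 -0.2]
L turn -0.0064 len 198.6
R turn -0.0056 len 198.2
pin base mm [-111.20156498   -0.86081584] angle -0.010768990264253129
tape px changed 922
tin px changed 1020
loupe px changed 0
```

```bash
python3 - <<'E'
from h import *
for f in('top0.png','t30.png','scene0.png','s_t30.png'):
    h=cv2.cvtColor(load(f)['pixels'],cv2.COLOR_RGB2HSV)
    o=[]
    B=(350,260,500,310) if 't' in f[:1] else (380,230,480,280)
    for lo,hi in(((105,120,50),(125,255,255)),((12,60,120),(28,255,255))):
        m=cv2.inRange(h,lo,hi); z=np.zeros_like(m); x0,x1,y0,y1=(400,490,230,305) if f[0]=='t' else (385,480,235,272); z[y0:y1,x0:x1]=m[y0:y1,x0:x1]
        q=cv2.moments(z,True); o.append((round(q['m10']/max(q['m00'],1),1),round(q['m01']/max(q['m00'],1),1),q['m00']))
    print(f,o)
E
```

```text
top0.png [(415.1, 249.0, 65.0), (463.8, 279.0, 539.0)]
t30.png [(0.0, 0.0, 0.0), (471.8, 278.8, 381.0)]
scene0.png [(402.9, 249.3, 280.0), (455.0, 253.3, 511.0)]
s_t30.png [(402.8, 249.3, 279.0), (453.9, 252.7, 632.0)]
```

```bash
python3 -c "
from bench import r
print(r.close_job())"
```

```text
the job is handed in; nothing more can be done
None
```

The plate is home on the three balls, the keeper is swung to its locked end, and I handed the job in at about 30 s of the 67 s. The hand-in gave no verdict.

**What I did:** I slid the plate about 12 mm sideways with closed fingers on its side. Then I pushed its outer end straight in with open fingers until the ridge passed the roller and the plate dropped. I pinched the keeper pin, led it round to its stop, let go and moved clear.

**Last checks:**
- **Plate height:** in the scene view the left-side top edge was where a seated plate (top at 49 mm) should be. I checked this just before swinging the keeper, and only roughly on the right side.
- **Plate position:** it measured 1.7 mm past home in x, 0.0 mm off in y and turned −0.006 rad. That is within the limits, but the 1.7 mm is not far inside 2.5 mm. I think roughly half of it is error in my estimate of the base's position, because the locked pin measured 0.8 mm off the same way.
- **Keeper:** angle about −0.01 rad, pin at (−111, −1) mm in the base's frame.
- **Bystanders:** the loupe is unchanged in the top view. A top-view comparison showed changes around the tin and tape, where the arm seems to hide or shade them. In the scene view the tin is in place to within 0.1 pixel and the tape to about 1 pixel.
- **Robot:** wrist force was about zero, and nothing was being touched.

**What went wrong on the way:** my first plan, to pinch the chrome anvil and slide the plate by it, failed. The fingers closed without gripping and the plate did not move. My first side push was also too high and missed the plate. The fingertips seem to end higher than the reported tool height suggests, though I did not confirm that. Pushing about 2 cm lower worked.

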